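Unpin the reference case and hold its lid open

ROBOT

A 6-joint arm with a two-finger parallel gripper is mounted at the origin on a cart in front of the work surface, level with it; the furniture and walls round the work are solid. World frame = base frame: x ahead of the robot, y to its left, z up, the work surface at z = 0. Lengths are in m, angles in rad, forces in N, time in s.
With the tool pointing down it reaches from about 0.375 to 0.975 m from the base axis. Payload 3.8 kg.
Tool frame: the origin (TCP) lies at the very end of the fingers, on their centre line; the grasp point (between the pads) lies 19 mm behind it; z points along the fingers, y is the line along which they close (so a half turn about z gives the same grasp; the last joint's range is limited). The gripper opens to 85 mm and grips with 20 to 120 N. Pads are 22 mm wide; open, the fingers measure 114 mm over their backs; the gripper's body (76 mm by 85 mm) begins 54 mm behind the grasp point. The pads swing forward as they close: fully open they stand 13 mm farther back than shut.
Start: joints at [1.204, 0.264, 1.604, -0, 1.274, -0.037], TCP at [0.219, 0.639, 0.231] pointing down, gripper open.
Joint ranges: [-2.63, 2.63], [-0.94, 2.18], [0.31, 2.57], [-1.31, 4.45], [0, 2.66], [-2.55, 2.55]. Speed limits (rad/s): [2.57, 2.57, 3.14, 3.14, 3.14, 3.14].

INTERFACE

Orientations are given as a rotation vector (axis times angle).
In Python, from workcell import read_state, read_camera, calibration, finish_job gives the robot as it stands.
- The arm moves only by the tool step_arm, never from a script. Its argument "commands" is a list of rows, each an object of numbers: "fingers": the gripper's target within -1 to 1 (shut at 1, half-way at 0, fully open at -1); "dx", "dy", "dz": the shift along the tool's x, y, z in m; "roll": the turn about the tool's z in degrees. In form: [{"fingers": .., "dx": .., "dy": .., "dz": .., "roll": ..}, ...]. A call has 1 to 8 rows; each row is the pose to reach, as a shift and turn from the pose commanded when the call began, along the tool's axes at that moment; what a row does not reach only later rows make up. A row lasts 1/8 s, in which the tool goes at most 62.5 mm and 10.7 degrees, less where a joint would pass 70% of its speed; a pose out of reach is approached as far as the arm can. A call with a gripper value outside its range is refused whole. The fingers move at their own pace and stop on an object; "squeeze" is the grip in N (left out, the last holds). Time passes only in rows, so rows that repeat a pose let the fingers close. It gives the time, the measured TCP pose, the force, the opening and the grip force at its end, in the units of the state.
- read_state(): the state, without advancing time (a new reading comes with each control period).
- read_camera(name): name is "side" or "top" or "wrist"; returns (picture, depth): 400x640x3 uint8, blue, green, red; 400x640 float32, m along the optical axis (not along the pixel's ray), 0 where there is no reading.
- calibration(name): a dict with "intrinsics" (3x3 intrinsics, pixels), "world_to_cam" (4x4, takes a point from world to camera coordinates). Camera axes: x right, y up, looking along -z (the intrinsics and any distortion apply to the point x, -y, -z); pixel columns grow to the right and rows downward; lengths in m; the calibration is good to about 2 mm. A picture is of the moment at which its call begins: read the wrist's pose just before it. calibration takes no time and is no camera call; for the wrist camera it gives the pose at the moment of the call.
- finish_job(): hands the job in; it is judged then, once.
The state is a dict: "time": time; "q": joint angles; "joint_vel": joint speeds; "joint_torque": joint torques, N m; "tool_pos": TCP position; "tcp_rot": TCP orientation; "wrist_force": force on the tool from outside, world axes, zero at the start; "torque": the same for the moment, N m; "width": opening from 0.0 (shut) to 1.0 (fully open); "grip_force": force on a finger pad.
Only numpy, scipy, OpenCV 4.12 (cv2) and the standard library are available. Lean on these libraries where they do the work, as an engineer would, in place of code of your own. Each camera call takes 0.05 s, during which the arm holds its last target. There are 200 camera calls.

TASK

Draw the red-knobbed lock pin out of the latch of the grey reference case and put it in the blue parts tray. Then lift the case's clear lid by its front bar to 60 degrees from closed and finish while still holding it there by the bar, because it has no stay and would fall shut while I take out the weights; do not let it drop on the way, and leave the other things on the desk where they are.

Things in the scene. Friction and masses are not known exactly. Their poses are not given: they have to be found in the camera images.
- case: flat grey metal case fixed to the desk, 170 (x) x 200 (y) x 52 mm high without its lid, with a clear lid in an aluminium frame (12 mm thick, top at 65 mm) over brass weights and test pieces. Origin at the centre of its underside, z up, x from the front (bar and latch) to the back (hinge), y to its left. The latch is at the front right: three steel knuckles in a row along y, two on the case, one on the lid between them; while the pin is through them the lid cannot be lifted
- latch (a point): centre of the latch's middle knuckle, on the axis along the case's y, 60 mm above the desk and 13 mm in front of the case. The knuckles reach 14 mm to either side of it along y and are eight-sided eyes 17 mm across, their hole 10.6 mm
- pin_knob (a point): centre of the red plastic knob of the loose steel lock pin (30 g). Knob: a cylinder 18 mm in diameter and 26 mm long, its axis along this point's y. At the start it sticks out beyond the case's right side (case -y) at about 59 mm above the desk. The shank, 8 mm in diameter, runs from the knob's end face (13 mm from the point) 40 mm along +y; at the start it runs through the latch. It comes out towards the case's -y, clear of the knuckles after 29 to 35 mm
- pin_mid (a point): middle of the lock pin, 20 mm from the knob's centre towards its point (overall length 66 mm); same axes as pin_knob
- tray_in (a point): centre of the inner floor (4 mm above the desk) of the loose blue parts tray with grey lining, 72 (x) x 102 (y) x 18 mm high, walls 4 mm, 0.3 kg; axes along its sides, z up
- lid_bar (a point): middle of the lid's dark round pull bar, 10 mm in diameter and about 78 mm long, parallel to the hinge (case y). It stands 35 mm in front of the lid's front edge, 58 mm above the desk when the lid is shut, and moves with the lid (209 mm from the hinge axis). The bar can turn between gripping fingers
- lid_hinge (a point): point on the lid's hinge axis at the back of the case, midway along it, 53 mm above the desk; the axis runs along the case's y
- lid (a joint): opening angle of the lid in rad: 0 shut, 1.047 at 60 degrees, 1.57 upright, stop at 1.75. The lid weighs about 0.4 kg, swings freely and falls shut when let go
- bottle_red: small white dropper bottle with a red cap, 31 mm wide, 84 mm high, standing left of the case; origin under its centre. Leave alone
- bottle_blue: the same with a blue cap. Leave alone
- desk_mouse: black computer mouse, 101 x 61 x 34 mm, left of the case; origin under its centre. Leave alone
- eye_loupe: folding magnifier lying flat, 24 x 38 x 18 mm, behind the tray, between it and a white jar; origin under its centre. Leave alone

How it is judged:
By the outcome, as a careful person would: the job done as asked, in the order asked, and still so for the second after the job is handed in, while the arm keeps its last pose, push and grip.
It also fails if it takes over 56 s, if anything falls off the work surface, if the arm or the gripper's body presses on something with over 40 N, if the wrist force passes 120 N, or if a joint passes its speed limit or range.

## Working session

There is one attempt and no reset: what is moved stays moved. The work goes in short steps, Python scripts to look and compute and a tool call to move; the robot and the scene stay as the last step left them, time stands still between calls to the robot, and variables do not carry over. Pictures are saved under pics/ and viewed, at most 10 in all, crops included, and the job is handed in when it is done.

Besides the shell and the picture viewer there is one more tool, called after "Emit:" in YAML: its name, and indented under it one key for each argument. step_arm: Moves the arm, as the interface text tells. Its arguments: {"type":"object","properties":{"commands":{"type":"array","items":{"type":"object","properties":{"fingers":{"type":"number"},"dx":{"type":"number"},"dy":{"type":"number"},"dz":{"type":"number"},"roll":{"type":"number"}}}},"squeeze":{"type":"number"}},"required":["commands"]}

```bash
ls; mkdir -p pics
cat > h.py <<'E'
import numpy as np, cv2
from workcell import *
def ray(cal,u,v):
    K=np.array(cal["intrinsics"]);T=np.array(cal["world_to_cam"])
    d=np.linalg.inv(K)@[u,v,1]; d=np.array([d[0],-d[1],-d[2]])
    R=T[:3,:3];return -R.T@T[:3,3], R.T@d
def onz(cal,u,v,z):
    o,d=ray(cal,u,v);return o+d*(z-o[2])/d[2]
def pt(cal,u,v,dep):
    o,d=ray(cal,u,v);return o+d*dep
def proj(cal,p):
    K=np.array(cal["intrinsics"]);T=np.array(cal["world_to_cam"])
    c=T[:3,:3]@p+T[:3,3];c=K@[c[0],-c[1],-c[2]];return c[:2]/c[2]
E
python3 - <<'E'
from h import *
np.set_printoptions(precision=4,suppress=True)
print(read_state())
for n in ("top","side","wrist"):
    c=calibration(n);p,d=read_camera(n);cv2.imwrite(f"pics/{n}0.png",p);np.savez(f"{n}0.npz",p=p,d=d,K=c["intrinsics"],T=c["world_to_cam"]);print(n,c)
E
```

```text
pics
{'time': 0.0, 'q': array([ 1.2041,  0.2647,  1.6054, -0.    ,  1.2737, -0.0369]), 'joint_vel': array([-0.0009, -0.0005, -0.0027,  0.0009, -0.0001, -0.0009]), 'joint_torque': array([  0.0007, -51.5127, -36.7306,   0.    ,   0.0133,  -0.    ]), 'tool_pos': array([0.2183, 0.6379, 0.23  ]), 'tcp_rot': array([-0.5157, -3.0985,  0.0034]), 'wrist_force': array([ 0.0702, -0.6273,  0.1142]), 'torque': array([0.0214, 0.0281, 0.0793]), 'grip_force': 0.0, 'width': 0.9972202881822956}
top {'intrinsics': array([[474.9082,   0.    , 321.8847],
       [  0.    , 474.9082, 210.331 ],
       [  0.    ,   0.    ,   1.    ]]), 'world_to_cam': array([[ 0.0264, -0.9996,  0.0122,  0.2686],
       [ 0.9955,  0.0275,  0.0911, -0.5721],
       [-0.0914,  0.0098,  0.9958, -1.2275],
       [ 0.    ,  0.    ,  0.    ,  1.    ]])}
side {'intrinsics': array([[485.747 ,   0.    , 325.0944],
       [  0.    , 485.747 , 199.1766],
       [  0.    ,   0.    ,   1.    ]]), 'world_to_cam': array([[ 0.8923, -0.4515,  0.0041, -0.3568],
       [ 0.2833,  0.567 ,  0.7734, -0.3545],
       [-0.3516, -0.6889,  0.6339, -0.7639],
       [ 0.    ,  0.    ,  0.    ,  1.    ]])}
wrist {'intrinsics': array([[279.9193,   0.    , 322.6006],
       [  0.    , 279.9193, 199.3634],
       [  0.    ,   0.    ,   1.    ]]), 'world_to_cam': array([[ 0.3245,  0.9459, -0.0032, -0.6744],
       [-0.9116,  0.3119, -0.2677,  0.0341],
       [-0.2522,  0.0897,  0.9635, -0.3797],
       [ 0.    ,  0.    ,  0.    ,  1.    ]])}
```

View pics/top0.png

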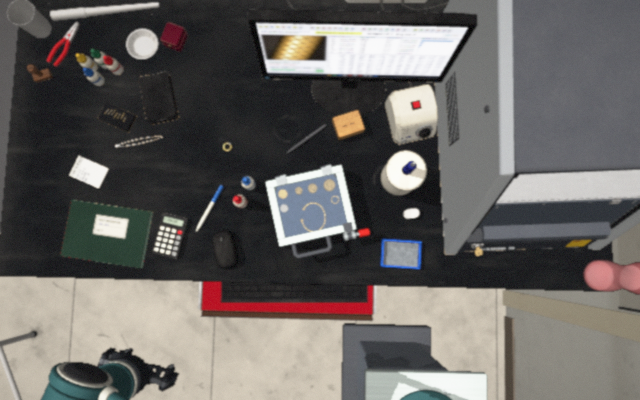

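View pics/side0.png

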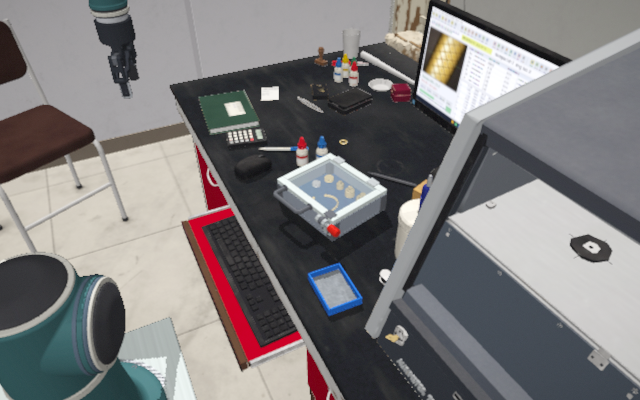

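The top view shows the case at about (310,205), turned about 10°. The red knob is at (363,232), the bar at (312,247) and the tray at (401,253), with the loupe at (411,213). In the side view the knob is at (333,230) and the tray at (335,288).

```bash
cat > m.py <<'E'
from h import *
np.set_printoptions(precision=4,suppress=True)
T=np.load("top0.npz");S=np.load("side0.npz")
def cal(z):return dict(intrinsics=z["K"],world_to_cam=z["T"])
ct,cs=cal(T),cal(S)
def blob(p,f,box):
    x0,y0,x1,y1=box;m=np.zeros(p.shape[:2],np.uint8)
    m[y0:y1,x0:x1]=(f(p.astype(int))[y0:y1,x0:x1]*255);
    cs_,_=cv2.findContours(m,cv2.RETR_EXTERNAL,cv2.CHAIN_APPROX_NONE)
    return max(cs_,key=cv2.contourArea)
red=lambda p:(p[...,2]>130)&(p[...,1]<80)&(p[...,0]<80)
blue=lambda p:(p[...,0]>120)&(p[...,2]<80)&(p[...,0]-p[...,2]>70)
wh=lambda p:p.min(-1)>170
def tri(a,b):
    (o1,d1),(o2,d2)=ray(ct,*a),ray(cs,*b)
    A=np.c_[d1,-d2];s=np.linalg.lstsq(A,o2-o1,rcond=None)[0]
    p,q=o1+d1*s[0],o2+d2*s[1];return (p+q)/2,np.linalg.norm(p-q)
kt=blob(T["p"],red,(345,215,385,245));ks=blob(S["p"],red,(315,215,350,245))
a,b=cv2.minAreaRect(kt),cv2.minAreaRect(ks);print(a,b)
print("knob tri",tri(a[0],b[0]),"onz",onz(ct,*a[0],.060),onz(cs,*b[0],.060))
print("knob ends",[onz(ct,*c,.06)[:2] for c in cv2.boxPoints(a)])
r=lambda c,cal,z:cv2.minAreaRect(np.array([onz(cal,*x[0],z)[:2] for x in c],np.float32))
print("tray",r(blob(T["p"],blue,(370,230,430,280)),ct,.018),r(blob(S["p"],blue,(300,255,370,320)),cs,.018))
print("lid",r(blob(T["p"],wh,(255,155,365,256)),ct,.065))
print("loupe",r(blob(T["p"],wh,(400,204,424,222)),ct,.018))
E
python3 m.py
python3 - <<'E'
import cv2
p=cv2.imread('pics/top0.png')[150:280,250:440]
q=cv2.imread('pics/side0.png')[145:325,260:400]
import numpy as np
a=cv2.resize(p,None,fx=4,fy=4,interpolation=2);cv2.imwrite('pics/t1.png',a[:600])
E
```

```text
((363.8823547363281, 232.02943420410156), (7.276068687438965, 10.914102554321289), 75.96376037597656) ((333.6219482421875, 230.09756469726562), (12.962422370910645, 8.74573040008545), 38.65980911254883)
knob tri (array([0.5088, 0.1755, 0.0588]), np.float64(0.0001407086665274782)) onz [0.5088 0.1756 0.06  ] [0.5081 0.1744 0.06  ]
knob ends [array([0.514 , 0.1915]), array([0.5215, 0.1646]), array([0.5036, 0.1597]), array([0.4961, 0.1867])]
tray ((0.4567873179912567, 0.0736689493060112), (0.1059221550822258, 0.07510126382112503), 87.71121978759766) ((0.4538189768791199, 0.06713949143886566), (0.11513560265302658, 0.07793674618005753), 87.78754425048828)
lid ((0.5768582820892334, 0.31496158242225647), (0.17535927891731262, 0.20050039887428284), 14.20922565460205)
loupe ((0.564692497253418, 0.04718179255723953), (0.021318897604942322, 0.037544045597314835), 1.570151686668396)
```

View pics/t1.png

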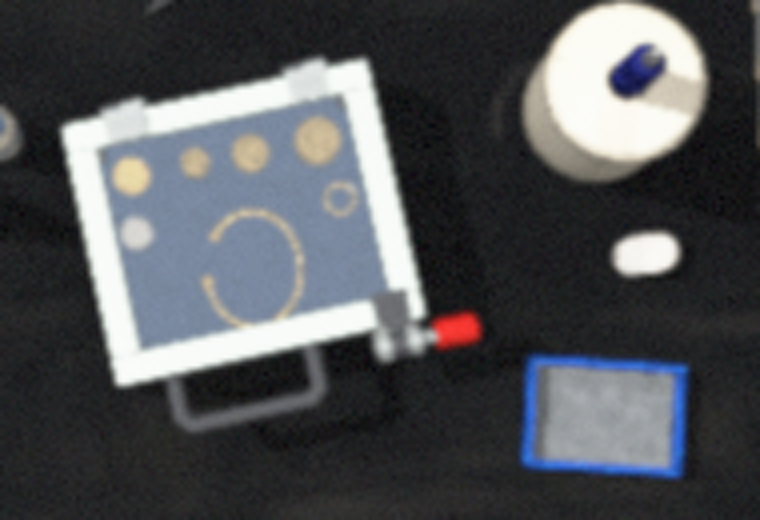

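The crop confirms it: the pin lies along the latch row in the case's y direction, the bar is at about full-image (313,252), and the tray is nearly square to the world axes. The case yaw is about 14.2°. Next I work out the first move, to above the knob.

```bash
cat > g.py <<'E'
from h import *
from scipy.spatial.transform import Rotation as Ro
np.set_printoptions(precision=4,suppress=True)
YAW=np.radians(14.2); XC=np.array([np.cos(YAW),np.sin(YAW),0]); YC=np.array([-XC[1],XC[0],0])
def go(p,ydeg,s=None):
    "shift/roll to TCP p with tool y at world angle ydeg"
    s=s or read_state();R=Ro.from_rotvec(s["tcp_rot"]).as_matrix()
    d=R.T@(np.array(p)-s["tool_pos"]);a=np.degrees(np.arctan2(R[1,1],R[0,1]))
    return "d mm",(d*1000).round(1),"roll",round((a-ydeg+180)%360-180,1),"tilt",R[:,2]
E
python3 -c "
from g import *
k=np.array([.5088,.1755,.0588]);print(go(k+[0,0,.09],14.2))
m=__import__('m')
c=m.ct
print('bar',onz(c,313,252.5,.058))
b=np.array([.5769,.315,0]);print('bar pred',[b-XC*(.0855+.035)+YC*y for y in (0,)])
"
```

```text
('d mm', array([-424.6, -343.5,   82. ]), 'roll', np.float64(56.9), 'tilt', array([-0.0006, -0.0017, -1.    ]))
((363.8823547363281, 232.02943420410156), (7.276068687438965, 10.914102554321289), 75.96376037597656) ((333.6219482421875, 230.09756469726562), (12.962422370910645, 8.74573040008545), 38.65980911254883)
knob tri (array([0.5088, 0.1755, 0.0588]), np.float64(0.0001407086665274782)) onz [0.5088 0.1756 0.06  ] [0.5081 0.1744 0.06  ]
knob ends [array([0.514 , 0.1915]), array([0.5215, 0.1646]), array([0.5036, 0.1597]), array([0.4961, 0.1867])]
tray ((0.4567873179912567, 0.0736689493060112), (0.1059221550822258, 0.07510126382112503), 87.71121978759766) ((0.4538189768791199, 0.06713949143886566), (0.11513560265302658, 0.07793674618005753), 87.78754425048828)
lid ((0.5768582820892334, 0.31496158242225647), (0.17535927891731262, 0.20050039887428284), 14.20922565460205)
loupe ((0.564692497253418, 0.04718179255723953), (0.021318897604942322, 0.037544045597314835), 1.570151686668396)
bar [0.4533 0.304  0.058 ]
bar pred [array([0.4601, 0.2854, 0.    ])]
```

Emit:
step_arm:
  commands:
    - {"fingers":0,"dx":-53,"dy":-43,"dz":0,"roll":7}
    - {"fingers":0,"dx":-0.106,"dy":-0.086,"dz":0,"roll":14}
    - {"fingers":0,"dx":-0.159,"dy":-0.129,"dz":0.01,"roll":21}
    - {"fingers":0,"dx":-0.212,"dy":-0.172,"dz":0.02,"roll":28}
    - {"fingers":0,"dx":-0.265,"dy":-0.215,"dz":0.03,"roll":36}
    - {"fingers":0,"dx":-0.318,"dy":-0.258,"dz":0.04,"roll":43}
    - {"fingers":0,"dx":-0.371,"dy":-0.3,"dz":0.05,"roll":50}
    - {"fingers":0,"dx":-0.425,"dy":-0.343,"dz":0.06,"roll":56.9}
  squeeze: 50

```text
time: 1.15
tool_pos: [0.4834, 0.2167, 0.1783]
tcp_rot: [1.935, 2.475, 0.001]
wrist_force: [1.1, 0.6, -0.8]
width: 0.502
grip_force: 0.0
```

My first row had -53 where I meant -0.053. The per-row limit clamped it and the arm went in the right direction, so no harm done. Next I compute the correction.

```bash
python3 -c "
from g import *
k=np.array([.5088,.1755,.0588]);print(go(k+[0,0,.09],14.2))"
```

```text
('d mm', array([-46.1,  14.7,  29.5]), 'roll', np.float64(-0.2), 'tilt', array([ 0.0003,  0.0002, -1.    ]))
```

Emit:
step_arm:
  commands:
    - {"fingers":0,"dx":-0.046,"dy":0.015,"dz":0.03}
    - {"fingers":0,"dx":-0.046,"dy":0.015,"dz":0.03}
    - {"fingers":0,"dx":-0.046,"dy":0.015,"dz":0.03}

```text
invalid input
```

Run:
```python
from g import *
c=calibration("wrist");p,d=read_camera("wrist");cv2.imwrite("pics/w1.png",p)
q=p.astype(int);m=((q[...,2]>110)&(q[...,1]<80)&(q[...,0]<80)).astype(np.uint8)
cs,_=cv2.findContours(m,0,1)
for k in cs:
    if cv2.contourArea(k)>80:
        r=cv2.minAreaRect(k);M=cv2.boxPoints(r);print(r,onz(c,*r[0],.0588),[onz(c,*x,.0588)[:2] for x in M])
        u,v=map(int,r[0]);print(pt(c,u,v,d[v,u]))
k=np.array([.5088,.1755,.0588]);s=read_state();print(s["tool_pos"],go(k+[0,0,.09],14.2),proj(c,k))
```

```text
((337.5, 238.0), (28.0, 17.0), 90.0) [0.5088 0.1769 0.0588] [array([0.4968, 0.1894]), array([0.5132, 0.1935]), array([0.5213, 0.164 ]), array([0.5043, 0.1598])]
[0.5072 0.1797 0.0659]
((220.58607482910156, 93.05326843261719), (23.267684936523438, 188.85755920410156), 5.19442892074585) [0.374  0.2852 0.0588] [array([0.3675, 0.1973]), array([0.3611, 0.3565]), array([0.3795, 0.3595]), array([0.3894, 0.2006])]
[ 0.2852  0.2866 -0.1893]
[0.4864 0.2103 0.177 ] ('d mm', array([-38.9,  13.6,  28.4]), 'roll', np.float64(-0.6), 'tilt', array([ 0.0014, -0.0057, -1.    ])) [337.1036 239.2208]
```

View pics/w1.png

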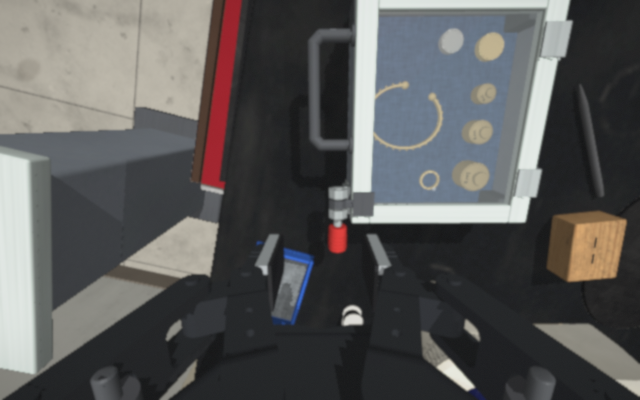

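The wrist view shows the knob at (337,238), between the fingers' line. That gives (0.5088, 0.1765), which agrees with the fixed cameras. The bar is vertical in the image at about (317,89), so the yaw is right. I retry the move with every field filled in.

Emit:
step_arm:
  commands:
    - {"fingers":0,"dx":-0.039,"dy":0.014,"dz":0.028,"roll":0}
    - {"fingers":0,"dx":-0.039,"dy":0.014,"dz":0.028,"roll":0}
    - {"fingers":0,"dx":-0.039,"dy":0.014,"dz":0.028,"roll":0}

```text
time: 1.58
tool_pos: [0.5056, 0.1845, 0.1504]
tcp_rot: [-1.93, -2.478, 0.001]
wrist_force: [-0.3, -0.5, 0.6]
width: 0.502
grip_force: 0.0
```

Run:
```python
from g import *
c=calibration("wrist");p,d=read_camera("wrist");cv2.imwrite("pics/w2.png",p)
q=p.astype(int);m=((q[...,2]>110)&(q[...,1]<80)&(q[...,0]<80)).astype(np.uint8)
m[:170]=0
cs,_=cv2.findContours(m,0,1)
r=cv2.minAreaRect(max(cs,key=cv2.contourArea));print(r,onz(c,*r[0],.0588))
k=np.array([.5088,.1762,.0588]);s=read_state();print(s["tool_pos"],go(k+[0,0,-.013],14.2,s),proj(c,k))
```

```text
((324.0, 212.5), (33.0, 20.0), 90.0) [0.5087 0.1766 0.0588]
[0.5057 0.185  0.151 ] ('d mm', array([ -9.3,   0.8, 105.2]), 'roll', np.float64(0.0), 'tilt', array([ 0.0002,  0.0005, -1.    ])) [323.9904 212.9139]
```

Emit:
step_arm:
  commands:
    - {"fingers":0,"dx":-0.009,"dy":0.001,"dz":0.03,"roll":0}
    - {"fingers":0,"dx":-0.009,"dy":0.001,"dz":0.06,"roll":0}
    - {"fingers":0,"dx":-0.009,"dy":0.001,"dz":0.085,"roll":0}
    - {"fingers":0,"dx":-0.009,"dy":0.001,"dz":0.105,"roll":0}
    - {"fingers":0,"dx":-0.009,"dy":0.001,"dz":0.105,"roll":0}
    - {"fingers":0,"dx":-0.009,"dy":0.001,"dz":0.105,"roll":0}

```text
time: 2.38
tool_pos: [0.5098, 0.1768, 0.0468]
tcp_rot: [1.927, 2.48, 0.003]
wrist_force: [1.0, 0.8, -0.4]
width: 0.498
grip_force: 0.0
```

Run:
```python
from g import *
k=np.array([.5088,.1762,.0588]);s=read_state();print(s["tool_pos"],s["wrist_force"],go(k+[0,0,-.013],14.2,s))
```

```text
[0.5098 0.1768 0.0468] [ 1.0402  0.7697 -0.3829] ('d mm', array([-0.3, -1.1,  1. ]), 'roll', np.float64(0.1), 'tilt', array([ 0.0019,  0.0006, -1.    ]))
```

Good alignment. I close on the knob.

Emit:
step_arm:
  commands:
    - {"fingers":1,"dx":0,"dy":-0.001,"dz":0,"roll":0}
    - {"fingers":1,"dx":0,"dy":-0.001,"dz":0,"roll":0}
    - {"fingers":1,"dx":0,"dy":-0.001,"dz":0,"roll":0}
    - {"fingers":1,"dx":0,"dy":-0.001,"dz":0,"roll":0}
    - {"fingers":1,"dx":0,"dy":-0.001,"dz":0,"roll":0}
    - {"fingers":1,"dx":0,"dy":-0.001,"dz":0,"roll":0}
  squeeze: 40

```text
time: 3.12
tool_pos: [0.509, 0.1758, 0.0463]
tcp_rot: [1.93, 2.478, 0.003]
wrist_force: [0.3, 0.9, 5.8]
width: 0.195
grip_force: 39.4
```

Emit:
step_arm:
  commands:
    - {"fingers":1,"dx":0,"dy":0,"dz":-0.001,"roll":0}
    - {"fingers":1,"dx":-0.006,"dy":0,"dz":-0.001,"roll":0}
    - {"fingers":1,"dx":-0.012,"dy":0,"dz":-0.001,"roll":0}
    - {"fingers":1,"dx":-0.018,"dy":0,"dz":-0.001,"roll":0}
    - {"fingers":1,"dx":-0.018,"dy":0,"dz":-0.001,"roll":0}

```text
time: 3.75
tool_pos: [0.5125, 0.1569, 0.0462]
tcp_rot: [1.93, 2.478, -0.002]
wrist_force: [1.4, -0.2, 1.4]
width: 0.193
grip_force: 39.0
```

Emit:
step_arm:
  commands:
    - {"fingers":1,"dx":-0.008,"dy":0,"dz":0,"roll":0}
    - {"fingers":1,"dx":-0.016,"dy":0,"dz":0,"roll":0}
    - {"fingers":1,"dx":-0.024,"dy":0,"dz":0,"roll":0}
    - {"fingers":1,"dx":-0.032,"dy":0,"dz":0,"roll":0}
    - {"fingers":1,"dx":-0.04,"dy":0,"dz":0,"roll":0}
    - {"fingers":1,"dx":-0.04,"dy":0,"dz":0,"roll":0}

```text
time: 4.5
tool_pos: [0.5225, 0.1186, 0.0465]
tcp_rot: [1.931, 2.478, -0.0]
wrist_force: [0.3, 0.7, -0.9]
width: 0.192
grip_force: 39.0
```

Run:
```python
from g import *
s=read_state();print(s["tool_pos"],s["wrist_force"],s["width"])
c=np.array([.4565,.0735,0]);yt=np.radians(-2.3);Y=np.array([-np.sin(yt),np.cos(yt),0])
p=c-Y*.02;p[2]=.09;print(p,go(p,-2.3,s))
```

```text
[0.5225 0.1186 0.0465] [ 0.3469  0.7074 -0.9087] 0.19179900022175592
[0.4557 0.0535 0.09  ] ('d mm', array([-46.7, -80.7, -43.4]), 'roll', np.float64(16.5), 'tilt', array([-0.    , -0.0001, -1.    ]))
```

Emit:
step_arm:
  commands:
    - {"fingers":1,"dx":-0.01,"dy":0,"dz":-0.025,"roll":0}
    - {"fingers":1,"dx":-0.02,"dy":-0.02,"dz":-0.04,"roll":4}
    - {"fingers":1,"dx":-0.03,"dy":-0.04,"dz":-0.043,"roll":8}
    - {"fingers":1,"dx":-0.04,"dy":-0.06,"dz":-0.043,"roll":12}
    - {"fingers":1,"dx":-0.047,"dy":-0.081,"dz":-0.043,"roll":16.5}
    - {"fingers":1,"dx":-0.047,"dy":-0.081,"dz":-0.043,"roll":16.5}
    - {"fingers":1,"dx":-0.047,"dy":-0.081,"dz":-0.043,"roll":16.5}

```text
time: 5.38
tool_pos: [0.4562, 0.0541, 0.0899]
tcp_rot: [2.264, 2.177, 0.002]
wrist_force: [0.3, 1.1, 0.1]
width: 0.194
grip_force: 39.1
```

Run:
```python
from g import *
s=read_state();c=calibration("wrist");p,d=read_camera("wrist");cv2.imwrite("pics/w3.png",p)
q=p.astype(int)
m=((q[...,0]>100)&(q[...,2]<70)&(q[...,0]-q[...,2]>60)).astype(np.uint8)
cs,_=cv2.findContours(m,0,1);k=max(cs,key=cv2.contourArea)
print(cv2.boundingRect(k),cv2.minAreaRect(np.array([onz(c,*x[0],.018)[:2] for x in k],np.float32)))
c=np.array([.4565,.0735,0]);yt=np.radians(-2.3);Y=np.array([-np.sin(yt),np.cos(yt),0])
p=c-Y*.02;p[2]=.009;print(s["tool_pos"],p,go(p,-2.3,s))
```

```text
(274, 119, 98, 127) ((0.456869900226593, 0.07410179823637009), (0.10102798789739609, 0.0729328915476799), 87.7229232788086)
[0.4562 0.0541 0.0899] [0.4557 0.0535 0.009 ] ('d mm', array([-0.6, -0.6, 80.9]), 'roll', np.float64(0.1), 'tilt', array([ 0.0014,  0.0003, -1.    ]))
```

View pics/w3.png

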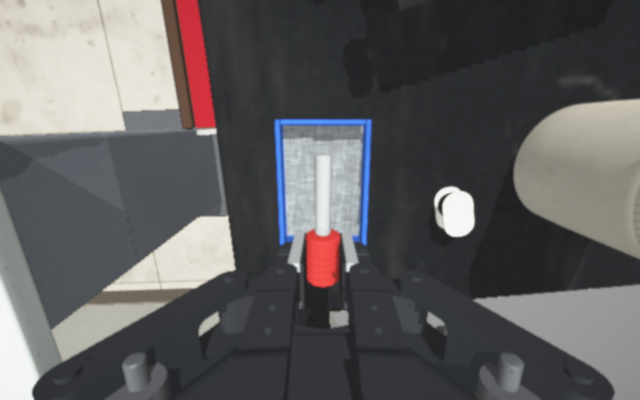

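The pin is held straight, with the knob at (322,257) and the tip at (322,155), in line with the tray (rim at 275–371 × 119–246). I lower it in.

Emit:
step_arm:
  commands:
    - {"fingers":1,"dx":0,"dy":0,"dz":0.025,"roll":0}
    - {"fingers":1,"dx":0,"dy":0,"dz":0.05,"roll":0}
    - {"fingers":1,"dx":0,"dy":0,"dz":0.068,"roll":0}
    - {"fingers":1,"dx":0,"dy":0,"dz":0.08,"roll":0}
    - {"fingers":1,"dx":0,"dy":0,"dz":0.08,"roll":0}
    - {"fingers":1,"dx":0,"dy":0,"dz":0.08,"roll":0}

```text
time: 6.18
tool_pos: [0.4562, 0.0539, 0.0101]
tcp_rot: [2.265, 2.176, 0.001]
wrist_force: [-0.1, -0.3, -0.4]
width: 0.187
grip_force: 39.1
```

Emit:
step_arm:
  commands:
    - {"fingers":1,"dx":0,"dy":0,"dz":0.003,"roll":0}
    - {"fingers":1,"dx":0,"dy":0,"dz":0.003,"roll":0}
    - {"fingers":0.4,"dx":0,"dy":0,"dz":0.003,"roll":0}
    - {"fingers":0.4,"dx":0,"dy":0,"dz":0.003,"roll":0}
    - {"fingers":0.4,"dx":0,"dy":0,"dz":0.003,"roll":0}
    - {"fingers":0.4,"dx":0,"dy":0,"dz":0.003,"roll":0}

```text
time: 6.92
tool_pos: [0.4554, 0.0537, 0.0066]
tcp_rot: [2.265, 2.176, 0.0]
wrist_force: [0.1, 0.7, -0.2]
width: 0.302
grip_force: 0.0
```

Emit:
step_arm:
  commands:
    - {"fingers":0.4,"dx":0,"dy":0,"dz":-0.03,"roll":0}
    - {"fingers":0.4,"dx":0,"dy":0,"dz":-0.06,"roll":0}
    - {"fingers":0.4,"dx":0,"dy":0,"dz":-0.1,"roll":0}
    - {"fingers":0.4,"dx":0,"dy":0,"dz":-0.13,"roll":0}
    - {"fingers":0.4,"dx":0,"dy":0,"dz":-0.13,"roll":0}
    - {"fingers":0.4,"dx":0,"dy":0,"dz":-0.13,"roll":0}

```text
time: 7.68
tool_pos: [0.4548, 0.0537, 0.1358]
tcp_rot: [-2.265, -2.176, 0.001]
wrist_force: [-0.8, 0.8, -0.3]
width: 0.299
grip_force: 0.0
```

Run:
```python
from g import *
s=read_state();c=calibration("wrist");p,d=read_camera("wrist");cv2.imwrite("pics/w4.png",p)
print(s["tool_pos"],s["width"])
# bar estimate from earlier wrist view and lid geometry
b=np.array([.4533,.304,.058]);b[2]=.17;print(go(b,14.2,s))
```

```text
[0.4548 0.0537 0.1358] 0.2994874584205237
('d mm', array([250. , -11.5, -34.2]), 'roll', np.float64(-16.5), 'tilt', array([-0.0009, -0.0001, -1.    ]))
```

View pics/w4.png

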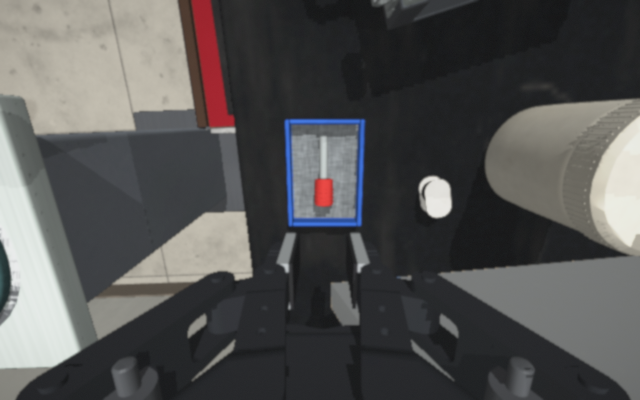

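The pin lies wholly inside the tray, with the knob at (324,192) and the tip at (324,137). Now I move towards the bar, stopping short so I can look.

Emit:
step_arm:
  commands:
    - {"fingers":0.4,"dx":0.02,"dy":0,"dz":-0.034,"roll":0}
    - {"fingers":0.4,"dx":0.06,"dy":-0.003,"dz":-0.034,"roll":-4}
    - {"fingers":0.4,"dx":0.1,"dy":-0.006,"dz":-0.034,"roll":-8}
    - {"fingers":0.4,"dx":0.14,"dy":-0.01,"dz":-0.034,"roll":-12}
    - {"fingers":0.4,"dx":0.18,"dy":-0.01,"dz":-0.034,"roll":-16.5}
    - {"fingers":0.4,"dx":0.2,"dy":-0.01,"dz":-0.034,"roll":-16.5}
    - {"fingers":0.4,"dx":0.2,"dy":-0.01,"dz":-0.034,"roll":-16.5}
    - {"fingers":0.4,"dx":0.2,"dy":-0.01,"dz":-0.034,"roll":-16.5}

```text
time: 8.72
tool_pos: [0.453, 0.2529, 0.1698]
tcp_rot: [-1.931, -2.478, 0.003]
wrist_force: [-0.8, 0.2, 0.5]
width: 0.3
grip_force: 0.0
```

Run:
```python
from g import *
c=calibration("wrist");p,d=read_camera("wrist");cv2.imwrite("pics/w5.png",p)
print(read_state()["tool_pos"]);np.savez("w5.npz",p=p,d=d,K=c["intrinsics"],T=c["world_to_cam"])
```

```text
[0.4531 0.2528 0.17  ]
```

View pics/w5.png

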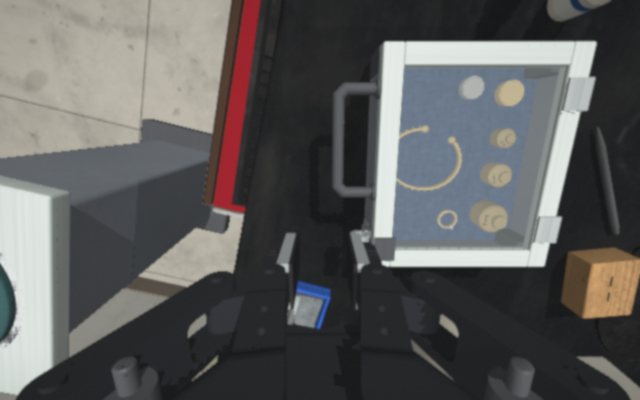

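The bar runs at about column 339, rows 84–195. The latch is empty at about (365,236).

Run:
```python
from g import *
z=np.load("w5.npz");c=dict(intrinsics=z["K"],world_to_cam=z["T"])
P=[]
for v in range(75,205):
    for u in range(322,400):
        if z["d"][v,u]>0:
            q=pt(c,u,v,z["d"][v,u])
            if .04<q[2]<.09:P.append([u,v,*q])
P=np.array(P)
bar=P[(P[:,1]>105)&(P[:,1]<175)&(P[:,0]<350)]
print(len(bar),bar[:,0].min(),bar[:,0].max(),bar[:,4].mean(),np.median(bar[:,0]))
for v in (100,120,140,160,180):
    b=bar[bar[:,1]==v]; print(v,b[:,0].min() if len(b) else 0,b[:,0].max() if len(b) else 0)
um=(bar[:,0].min()+bar[:,0].max())/2
ends=P[P[:,0]<352];print("rows",ends[:,1].min(),ends[:,1].max())
for v in (ends[:,1].min(),139.5,ends[:,1].max()):print(onz(c,np.median(bar[:,0]),v,.058))
b=onz(c,np.median(bar[:,0]),139.5,.058);b[2]=.1;print(go(b,14.2))
C=np.array([.5769,.315,0]);print("bar in case frame",(b-C)@XC,(b-C)@YC)
```

```text
783 332.0 343.0 0.06258105929357759 337.0
100 0 0
120 332.0 343.0
140 332.0 343.0
160 332.0 342.0
180 0 0
rows 83.0 197.0
[0.4402 0.3528 0.058 ]
[0.4523 0.3076 0.058 ]
[0.4659 0.2563 0.058 ]
('d mm', array([53.4, 12.6, 69.9]), 'roll', np.float64(-0.1), 'tilt', array([-0.001, -0.001, -1.   ]))
bar in case frame -0.12266267883859036 0.023367797231185233
```

Emit:
step_arm:
  commands:
    - {"fingers":0.4,"dx":0.025,"dy":0.012,"dz":0.03,"roll":0}
    - {"fingers":0.4,"dx":0.051,"dy":0.0125,"dz":0.06,"roll":0}
    - {"fingers":0.4,"dx":0.051,"dy":0.0125,"dz":0.09,"roll":0}
    - {"fingers":0.4,"dx":0.051,"dy":0.0125,"dz":0.09,"roll":0}
    - {"fingers":0.4,"dx":0.051,"dy":0.0125,"dz":0.09,"roll":0}

```text
time: 9.4
tool_pos: [0.4538, 0.306, 0.0816]
tcp_rot: [1.931, 2.477, 0.001]
wrist_force: [1.3, -0.1, -0.2]
width: 0.302
grip_force: 0.0
```

Run:
```python
from g import *
s=read_state();b=np.array([.453,.305,.041]);print(s["tool_pos"],s["wrist_force"],go(b,14.2,s))
c=calibration("wrist");p,d=read_camera("wrist");cv2.imwrite("pics/w6.png",cv2.resize(p[0:330,200:440],None,fx=1.8,fy=1.8));print(proj(c,np.array([.453,.305,.058])),proj(c,np.array([.453,.305,.058])+YC*.02))
```

```text
[0.4538 0.306  0.0816] [ 1.3084 -0.0698 -0.1989] ('d mm', array([-0.8, -1.1, 40.6]), 'roll', np.float64(-0.1), 'tilt', array([ 0.001 ,  0.0004, -1.    ]))
[320.9873 234.4846] [320.874  204.4907]
```

View pics/w6.png

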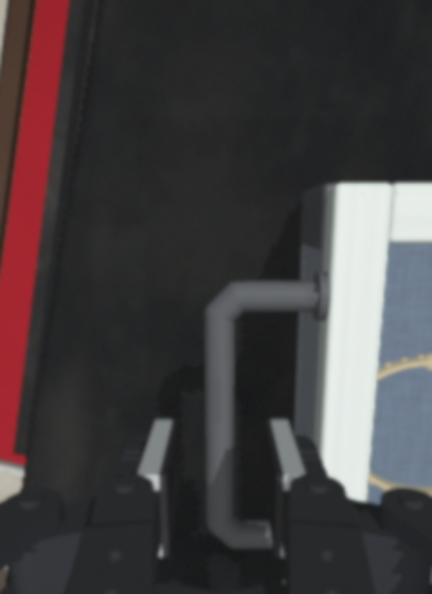

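The bar is at column 322 (predicted 321), centred between the fingers, with its arms at rows 164 and 297. I descend and grip.

Emit:
step_arm:
  commands:
    - {"fingers":0.4,"dx":0,"dy":-0.001,"dz":0.015,"roll":0}
    - {"fingers":0.4,"dx":0,"dy":-0.001,"dz":0.03,"roll":0}
    - {"fingers":0.4,"dx":0,"dy":-0.001,"dz":0.04,"roll":0}
    - {"fingers":0.4,"dx":0,"dy":-0.001,"dz":0.04,"roll":0}
    - {"fingers":0.4,"dx":0,"dy":-0.001,"dz":0.04,"roll":0}

```text
time: 10.07
tool_pos: [0.4521, 0.3064, 0.0405]
tcp_rot: [-1.93, -2.479, 0.0]
wrist_force: [-0.1, -0.0, 0.5]
width: 0.3
grip_force: 0.0
```

Emit:
step_arm:
  commands:
    - {"fingers":1,"dx":0,"dy":0,"dz":0,"roll":0}
    - {"fingers":1,"dx":0,"dy":0,"dz":0,"roll":0}
    - {"fingers":1,"dx":0,"dy":0,"dz":0,"roll":0}
    - {"fingers":1,"dx":0,"dy":0,"dz":0,"roll":0}
    - {"fingers":1,"dx":0,"dy":0,"dz":0,"roll":0}
  squeeze: 60

```text
time: 10.7
tool_pos: [0.4529, 0.3067, 0.0412]
tcp_rot: [1.929, 2.478, 0.003]
wrist_force: [2.5, 0.3, 1.6]
width: 0.097
grip_force: 58.5
```

Run:
```python
from g import *
s=read_state();print(s["tool_pos"],s["wrist_force"],s["width"])
a0=np.arctan2(.005,.209)
for deg in range(0,64,3):
    a=a0+np.radians(deg);print(deg,"dy %.4f dz %.4f"%(.209*(np.cos(a0)-np.cos(a)),-.209*(np.sin(a)-np.sin(a0))))
```

```text
[0.4529 0.3067 0.0412] [2.4546 0.2841 1.5504] 0.09658462472412287
0 dy 0.0000 dz -0.0000
3 dy 0.0005 dz -0.0109
6 dy 0.0017 dz -0.0218
9 dy 0.0034 dz -0.0326
12 dy 0.0056 dz -0.0433
15 dy 0.0084 dz -0.0539
18 dy 0.0118 dz -0.0643
21 dy 0.0157 dz -0.0745
24 dy 0.0201 dz -0.0846
27 dy 0.0250 dz -0.0943
30 dy 0.0305 dz -0.1038
33 dy 0.0364 dz -0.1130
36 dy 0.0428 dz -0.1219
39 dy 0.0497 dz -0.1304
42 dy 0.0570 dz -0.1385
45 dy 0.0647 dz -0.1463
48 dy 0.0728 dz -0.1536
51 dy 0.0813 dz -0.1605
54 dy 0.0902 dz -0.1670
57 dy 0.0993 dz -0.1730
60 dy 0.1088 dz -0.1784
63 dy 0.1185 dz -0.1834
```

Emit:
step_arm:
  commands:
    - {"fingers":1,"dx":0,"dy":0.0002,"dz":-0.0055,"roll":0}
    - {"fingers":1,"dx":0,"dy":0.0005,"dz":-0.0109,"roll":0}
    - {"fingers":1,"dx":0,"dy":0.0017,"dz":-0.0218,"roll":0}
    - {"fingers":1,"dx":0,"dy":0.0034,"dz":-0.0326,"roll":0}
    - {"fingers":1,"dx":0,"dy":0.0056,"dz":-0.0433,"roll":0}
    - {"fingers":1,"dx":0,"dy":0.0084,"dz":-0.0539,"roll":0}
    - {"fingers":1,"dx":0,"dy":0.0118,"dz":-0.0643,"roll":0}
    - {"fingers":1,"dx":0,"dy":0.0118,"dz":-0.0643,"roll":0}

```text
time: 11.7
tool_pos: [0.4638, 0.3094, 0.1049]
tcp_rot: [1.93, 2.479, 0.001]
wrist_force: [4.9, 2.8, -3.5]
width: 0.091
grip_force: 58.5
```

Run:
```python
from g import *
s=read_state();R=Ro.from_rotvec(s["tcp_rot"]).as_matrix();print(s["tool_pos"],"force tool",R.T@s["wrist_force"],s["width"],s["grip_force"])
c=calibration("side");p,d=read_camera("side");cv2.imwrite("pics/s7.png",cv2.resize(p[100:330,220:460],None,fx=2.4,fy=2.4))
```

```text
[0.4638 0.3094 0.1049] force tool [1.47   5.4275 3.5395] 0.09082765516223587 58.531869649887085
```

View pics/s7.png

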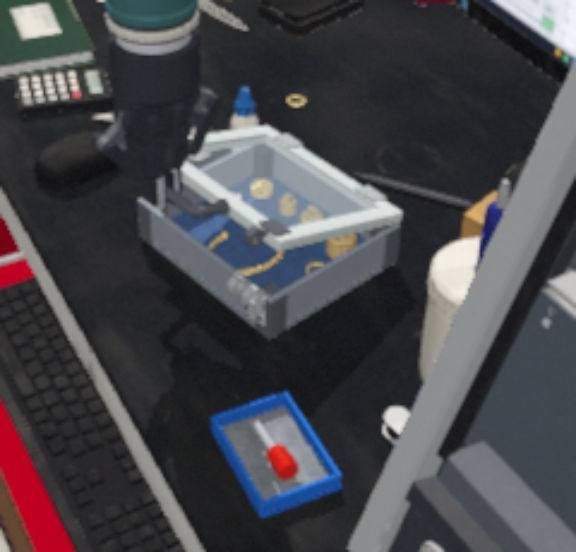

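The lid is opening, held by the bar, and the pin is in the tray. Side forces are small, so I carry on along the arc.

Emit:
step_arm:
  commands:
    - {"fingers":1,"dx":0,"dy":0.004,"dz":-0.0102,"roll":0}
    - {"fingers":1,"dx":0,"dy":0.0085,"dz":-0.0203,"roll":0}
    - {"fingers":1,"dx":0,"dy":0.0135,"dz":-0.03,"roll":0}
    - {"fingers":1,"dx":0,"dy":0.019,"dz":-0.0395,"roll":0}
    - {"fingers":1,"dx":0,"dy":0.025,"dz":-0.0487,"roll":0}
    - {"fingers":1,"dx":0,"dy":0.0315,"dz":-0.0576,"roll":0}
    - {"fingers":1,"dx":0,"dy":0.0385,"dz":-0.0661,"roll":0}
    - {"fingers":1,"dx":0,"dy":0.0385,"dz":-0.0661,"roll":0}

```text
time: 12.75
tool_pos: [0.5, 0.3185, 0.1726]
tcp_rot: [-1.929, -2.478, 0.003]
wrist_force: [-7.7, 0.2, 3.3]
width: 0.093
grip_force: 58.7
```

```bash
cat > st.py <<'E'
from g import *
s=read_state();R=Ro.from_rotvec(s["tcp_rot"]).as_matrix();print(s["time"],s["tool_pos"],"force tool",R.T@s["wrist_force"],s["width"],s["grip_force"])
p0=np.array([.4529,.3067,.0412]);d=(s["tool_pos"]-p0);x,z=-.209+d@XC,.005+d[2]
print("r",np.hypot(x,z),"ang",np.degrees(np.arctan2(z,-x)-np.arctan2(.005,.209)),"side",d@YC)
E
python3 st.py
```

```text
12.75 [0.5    0.3185 0.1726] force tool [ 2.1283 -7.45   -3.2826] 0.09254621064247097 58.708171248435974
r 0.21060864120671513 ang 38.998906526076 side -7.422123230647197e-05
```

Emit:
step_arm:
  commands:
    - {"fingers":1,"dx":0,"dy":0.0068,"dz":-0.0081,"roll":0}
    - {"fingers":1,"dx":0,"dy":0.0145,"dz":-0.0159,"roll":0}
    - {"fingers":1,"dx":0,"dy":0.0226,"dz":-0.0232,"roll":0}
    - {"fingers":1,"dx":0,"dy":0.0311,"dz":-0.0301,"roll":0}
    - {"fingers":1,"dx":0,"dy":0.04,"dz":-0.0366,"roll":0}
    - {"fingers":1,"dx":0,"dy":0.049,"dz":-0.0426,"roll":0}
    - {"fingers":1,"dx":0,"dy":0.0585,"dz":-0.048,"roll":0}
    - {"fingers":1,"dx":0,"dy":0.0585,"dz":-0.048,"roll":0}

```text
time: 13.75
tool_pos: [0.5586, 0.3334, 0.2229]
tcp_rot: [1.929, 2.478, 0.004]
wrist_force: [-5.7, 0.3, 8.4]
width: 0.088
grip_force: 60.9
```

```bash
python3 st.py
python3 - <<'E'
from g import *
p,d=read_camera("side");a=cv2.resize(p[70:300,240:440],None,fx=2,fy=2)
p,d=read_camera("top");b=cv2.resize(p[130:280,220:440],(400,273))
b=np.vstack([b,np.zeros((460-273,400,3),np.uint8)])
cv2.imwrite("pics/f8.png",np.hstack([a,b]))
E
python3 st.py
```

```text
13.75 [0.5586 0.3334 0.2229] force tool [ 1.7079 -5.447  -8.4295] 0.08835477414766141 60.890520215034485
r 0.21172735054564923 ang 60.46231233687229 side -3.105593836875704e-05
13.85 [0.5584 0.3334 0.2227] force tool [ 1.3004 -5.1873 -8.1349] 0.08622682390964556 60.8568549156189
r 0.21173005920132631 ang 60.3880178901614 side -1.7635428036896383e-05
```

View pics/f8.png

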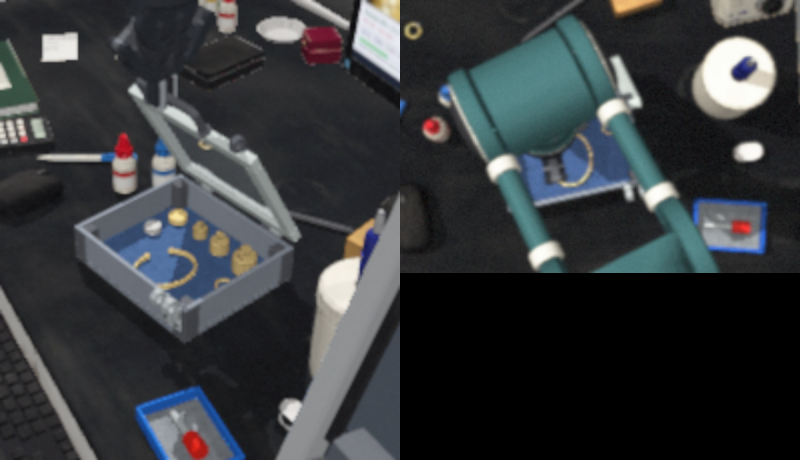

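The side view shows the lid raised and held by the bar, the pin in the tray, and the bottles, mouse and loupe undisturbed. I check the lid angle independently from the side depth, fitting a plane to the frame.

```bash
python3 - <<'E'
from g import *
c=calibration("side");p,d=read_camera("side")
H=np.array([.453,.305,.053])+XC*.209
Q=[]
for v in range(100,200):
    for u in range(290,400):
        if d[v,u]>0 and p[v,u].min()>110:
            q=pt(c,u,v,d[v,u]);e=q-H
            x,y,z=e@XC,e@YC,e[2]
            if abs(y)<.105 and z>.02 and -.15<x<.05 and z<.17:Q.append([x,y,z])
Q=np.array(Q);print(len(Q))
for _ in range(4):
    m=Q.mean(0);n=np.linalg.svd(Q-m)[2][2];r=(Q-m)@n;Q=Q[abs(r)<max(.004,1.5*r.std())]
n*=np.sign(n[2]) or 1
print(len(Q),r.std(),n,"angle",np.degrees(np.arctan2(abs(n[0]),abs(n[2]))),m)
E
python3 st.py
```

```text
691
609 0.0016622161442732663 [0.8602 0.0064 0.51  ] angle 59.33683049175997 [-0.0454  0.0021  0.0831]
13.9 [0.5583 0.3333 0.2227] force tool [ 1.7352 -5.0179 -8.4939] 0.0912185848017602 60.84931433200836
r 0.21175444289396772 ang 60.36964883672197 side -4.7723604811409014e-05
```

```bash
python3 -c "
from workcell import *
print(finish_job())"
```

```text
the job is handed in; nothing more can be done
None
```

The lock pin is out of the latch and in the blue tray, and the lid is held by its bar at about 60° (59.3° from the depth picture, 60.4° from the arm's position); I saw nothing else on the desk moved, and the job was handed in at about 14 s.

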